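# Draw the drying rack's dust cover shut with the hook rod

### The arm

A 6-joint arm with a two-finger parallel gripper is mounted at the origin on the work surface. World frame = base frame: x ahead of the robot, y to its left, z up, the work surface at z = 0. Lengths are in mm, angles in rad, forces in N, time in s.
With the tool pointing down it reaches from about 400 to 825 mm from the base axis. Payload 7 kg.
Tool frame: the origin (TCP) lies at the very end of the fingers, on their centre line; the grasp point (between the pads) lies 19 mm behind it (ctrl.tcp_to_grasp is the z of the grasp point in the tool frame, in mm); z points along the fingers, y is the line along which they close (so a half turn about z gives the same grasp; the last joint's range is limited). The gripper opens to 85 mm and grips with 20 to 120 N. Pads are 22 mm wide; open, the fingers measure 114 mm over their backs; the gripper's body (76 mm by 85 mm) begins 54 mm behind the grasp point. The pads swing forward as they close: fully open they stand 13 mm farther back than shut.
Start: joints at [-1.045, 0.359, 0.012, 0, -1.224, -0.288], TCP at [158.981, -655.988, 231.302] pointing down, gripper open.
Joint ranges: [-3.07, 3.07], [-1.43, 2.12], [-1.02, 1.25], [-3.03, 1.67], [-3.05, -0], [-3.03, 3.03]. Speed limits (rad/s): [2.39, 2.39, 3.01, 3.14, 3.14, 3.14].

### API

Orientations are given as a unit quaternion [w, x, y, z].
In Python, from workcell import ctrl, eyes, order gives the robot as it stands.
- The arm moves only by the shell command python3 -m inch 'ROWS'. ROWS is JSON, a list of rows, each a list of 7 numbers: the shift along the tool's x, y, z each as a share of 0.025 m, from -1 to 1, then the turn, a rotation vector about the tool's x, y, z each as a share of 6 degrees, from -1 to 1, then the finger opening in mm, from 0 to 85.4. In form: [[dx, dy, dz, rx, ry, rz, fingers], ...]. A call has 1 to 12 rows; each row shifts and turns the commanded pose from where the row before left it, along the tool's axes as they then stand; what a row does not reach is not made up. A row lasts 1/12 s, in which the tool goes at most 41.7 mm and 7.16 degrees, less where a joint would pass 70% of its speed; a pose out of reach is approached as far as the arm can. A call with a number of a shift or a turn outside -1 to 1 is refused whole. A call with a gripper value outside its range is refused whole. The fingers move at their own pace and stop on an object; the grip force is fixed at half the most. Time passes only in rows, so rows that do not move let the fingers close. It gives the time, the measured TCP pose, the force, the opening and the grip force at its end, in the units of the state.
- ctrl.read_state(): the state, without advancing time (a new reading comes with each control period).
- eyes.read_camera(name): name is "scene" or "top"; returns a dict with "frame" (384x512x3 uint8, red, green, blue), "intrinsics" (3x3 intrinsics, pixels), "extrinsics" (4x4, takes a point from camera to world coordinates). Camera axes: x right, y down, z forward; pixel columns grow to the right and rows downward; lengths in mm; the calibration is good to about 2 mm. A picture is of the moment at which its call begins. There is no depth.
- order.sign_off(): hands the job in; it is judged then, once.
Trained networks look in the newest picture that a camera, given by its name, has taken for a name from the list of things; names that differ only in an ending like _2 or _b are one class to them, and where a whole thing is asked for, a point or a joint stands for the part that bears it (a point fixed in the world has none). Each returns a list of dicts, best first, with "p" (0 to 1); they miss things now and then, are a little off and sometimes report something else, mostly with a low value. They report only what shows in the picture. A call takes as long as a camera call. They do not tell look-alikes from the thing itself.
- eyes.recognise(label, camera): "extent" ([left, top, right, bottom] in pixels, round what is visible of it).
- eyes.masks_of(label, camera): "mask" (384x512 bool, what is visible of it) and "extent" ([left, top, right, bottom] in pixels, round what is visible of it).
- eyes.place_of(label, camera): "location" ([column, row] in pixels: a listed point, or the origin of a listed thing).
The state is a dict: "t": time; "joints": joint angles; "joint_velocities": joint speeds; "joint_efforts": joint torques, N m; "eef_pos": TCP position; "tool_rot": TCP orientation; "force": force on the tool from outside, world axes, zero at the start; "ft_torque": the same for the moment, N m; "opening": finger opening in mm; "gripper_force": force on a finger pad.
Only numpy, scipy, OpenCV 4.12 (cv2) and the standard library are available. Lean on these libraries where they do the work, as an engineer would, in place of code of your own. Each camera call takes 0.05 s, during which the arm holds its last target. There are 200 camera calls.

### The job

The soap dishes in the wall rack are to dry under cover: take the hook rod from its rest, hook it into the brass ring eye on the front edge of the raised dust cover, and draw the cover down gently until it is fully shut, touching the rack and its cover with the rod only and never letting the cover slam. Then unhook the rod, leaving the cover shut, and lay it back in both saddles of its rest, the way it lay. Leave the dishes and everything else standing where they are.

Things in the scene. Friction and masses are not known exactly. Their poses are not given: they have to be found in the camera images.
- rack: Fixed wall unit: tiled half wall 720 mm wide, 225 high; at its foot a melamine shelf (top z = 34 mm, front edge x = -107); over it a bamboo slot rack bracketed to the wall (288 mm wide, front x = -73, top z = 165), the dust cover hinged on it. Origin on the worktop under the rack's middle; x points squarely into the wall (tile face x = 85), y left along the wall, z up.
- cover (a joint): Cover's opening angle, rad: 0 fully shut (level on the rack), grows as the front edge rises; starts 1.05 to 1.35. Bamboo frame with clear pane, 296 mm wide, 135 from hinge to front edge, 10 thick, 0.22 kg. Its stiff friction hinge (0.23 N m) holds it at any angle, also nearly shut, so it must be brought all the way down; about 1 N at the ring draws it down.
- hinge (a point): Middle of the cover's hinge axis: 172 mm above the worktop, at x = 72 mm in rack's frame; the axis runs along rack's y.
- eye (a point): Centre of the brass ring eye on the middle of the cover's front edge, 164 mm from the hinge axis. Round wire 6 mm thick, hole 40 mm; the ring lies in the plane of the cover, its outermost wire centred 187 mm from the hinge axis. Axes of the cover: x from front edge to hinge, y along the hinge, z square to the pane (up when shut). Raised, it stands clear above the frame's edge.
- rod_grip (a point): Middle of the hook rod's square bamboo handle (120 long, 16 x 16 mm), where to grip it. x along the rod to the hook, z up as it lies. A 7 mm aluminium wire runs on along the axis to x = 135 mm and turns down into a hook leg slanting back: its centre line goes from (x 139, z -5) to the tip (x 128.5, z -31). Rod about 200 mm, 0.08 kg. Starts in the rest, hook hanging down past one saddle.
- hook (a point): Middle of the hook's leg, at x = 134, z = -18 mm of rod_grip's frame. A ring wire drawn home in the hook's crotch, above and behind this, is centred at about x = 131, z = -7 mm.
- rest: Fixed bamboo rod rest: base 150 x 60 x 10 mm, two saddles at x = -45 and +45 (12 mm thick along x, 44 wide, U-slot 24 wide, its floor at z = 52, arms up to z = 66), 78 mm free between them for the fingers. Origin on the worktop under its middle; x along the slots, to the side where the hook lies at the start.
- rest_seat (a point): Where rod_grip lies when the rod is in the rest: 60 mm above the origin of rest, same axes.
- dish_a: White ceramic soap dish, 105 x 22 x 75 mm high as it stands, loose on edge in a slot of the rack; origin at the middle of its underside, z up.
- dish_b: Blue ceramic soap dish, same sizes, in another slot; origin at the middle of its underside.
- dish_c: White ceramic soap dish, same sizes, in a third slot; origin at the middle of its underside.
- mold: Yellow silicone star mold, 128 mm across, 36 mm high, loose on the shelf left of the rack; origin at the middle of its underside.
- beaker: Glass beaker, 72 mm wide at the rim, 92 mm high, loose on the shelf right of the rack; origin at the middle of its underside.
- tub: White polypropylene tub with a blue lid, 120 x 90 x 63 mm, loose on the shelf at its right end; origin at the middle of its underside.
- brush: Bamboo dish brush, 185 mm long, 48 mm wide, 29 mm high, loose on the worktop; origin under its middle.
- bottle: Amber bottle with a black cap, 64 mm in diameter, 150 mm high, loose on the worktop to the left; origin at the middle of its underside.
There are look-alikes about, which are no part of the job. Leave any blue look-alike of the part that bears rod_grip alone.

How it is judged (in metres and radians):
On the way, in this order (a step that is already met when the one before it is completed fails the run):
1. the hook's leg is in the ring eye while the cover is still raised (middle of the leg within 20 mm of the ring's centre, cover above 0.8 rad) (distance between hook and eye below 0.02 m and value of joint cover above 0.8 rad), for 0.1 s.
2. the cover has been drawn shut (under 0.04 rad) with the hook still at the ring (leg within 40 mm of its centre) (value of joint cover below 0.04 rad and distance between hook and eye below 0.04 m), for 0.1 s.
At the end, for the whole second after the job is handed in: The cover is shut (within 0.04 rad) and the rod lies at rest in both saddles the way it lay at the start, hook to the same side and hanging down: its handle's middle within 25 mm along the slots, 8 mm across and 5 mm in height of its seat, in line within 0.1 rad (value of joint cover below 0.04 rad and x of rod_grip in the frame of rest_seat between -0.025 and 0.025 m and y of rod_grip in the frame of rest_seat between -0.008 and 0.008 m and z of rod_grip in the frame of rest_seat between -0.005 and 0.005 m and x of hook in the frame of rest_seat above 0.09 m and angle between the x axis of rod_grip and the x axis of rest, either way round below 0.1 rad and angle between rod_grip's own z axis and vertical below 0.2 rad); the robot touches nothing.
It fails at once if the robot itself touches the rack unit or its cover (contact force between any of the fingers, the arm and rack above 1 N).
It fails at once if the cover slams (falls or is thrown shut faster than 1.5 rad/s) (velocity of joint cover below -1.5 rad/s).
It fails at once if a soap dish is shifted more than 15 mm or tipped (distance of any of dish_a, dish_b, dish_c from where it was at the start of the episode above 0.015 m or angle between any of dish_a, dish_b, dish_c's own z axis and vertical above 0.3 rad).
It fails at once if the mold, beaker, tub, brush or bottle is shifted more than 20 mm or tipped (distance of any of mold, beaker, tub, brush, bottle from where it was at the start of the episode above 0.02 m or angle between any of beaker, bottle's own z axis and vertical above 0.3 rad).
It also fails if it takes over 64 s, if anything falls off the work surface, if the arm or the gripper's body presses on something with over 40 N, if the wrist force passes 120 N, or if a joint passes its speed limit or range.

## Working session

There is one attempt and no reset: what is moved stays moved. The work goes in short steps, Python scripts to look and compute and a shell command to move; the robot and the scene stay as the last step left them, time stands still between calls to the robot, and variables do not carry over. Pictures are saved under pics/ and viewed, at most 10 in all, crops included, and the job is handed in when it is done.

```bash
ls; mkdir -p pics
cat > h.py <<'E'
import numpy as np,cv2
from workcell import ctrl,eyes,order
def cam(n):
    c=eyes.read_camera(n); return c['frame'],np.array(c['intrinsics']),np.array(c['extrinsics'])
def ray(K,T,p):
    d=T[:3,:3]@np.linalg.solve(K,[p[0],p[1],1.]); return T[:3,3],d/np.linalg.norm(d)
def atz(K,T,p,z):
    o,d=ray(K,T,p); return o+d*(z-o[2])/d[2]
def proj(K,T,P):
    q=K@(T[:3,:3].T@(np.asarray(P,float)-T[:3,3])); return q[:2]/q[2]
def tri(rs):
    A=sum(np.eye(3)-np.outer(d,d) for o,d in rs); b=sum((np.eye(3)-np.outer(d,d))@o for o,d in rs); return np.linalg.solve(A,b)
E
python3 - <<'E'
from h import *
np.set_printoptions(precision=1,suppress=True)
ims={}
for n in('scene','top'):
    f,K,T=cam(n); cv2.imwrite(f'pics/{n}0.png',cv2.resize(f[:,:,::-1],(800,600),interpolation=cv2.INTER_CUBIC)); ims[n]=(K,T)
    print(n,K[0],K[1],T[:3,3])
    for l in['rack','cover','hinge','eye','rod_grip','hook','rest','rest_seat','dish_a','mold','beaker','tub','brush','bottle']:
        print(l,[(np.round(r['location']),round(r['p'],2)) for r in eyes.place_of(l,n)][:3])
print(ctrl.read_state())
E
```

```text
pics
scene [444.1   0.  255.8] [  0.  444.1 192.4] [ 340.4  727.7 1274.1]
rack [(array([209., 168.]), 0.85)]Traceback (most recent call last):
  File "<stdin>", line 8, in <module>
ValueError: it knows: beaker, bottle, brush, dish, eye, hinge, hook, mold, rack, rest, rest_seat, rod_grip, tub
```

Run:
```python
from h import *
np.set_printoptions(precision=1,suppress=True)
for n in('scene','top'):
    f,K,T=cam(n); cv2.imwrite(f'pics/{n}0.png',cv2.resize(f[:,:,::-1],(800,600),interpolation=cv2.INTER_CUBIC))
    print(n,K[0],T[:3,3])
    for l in['rack','hinge','eye','rod_grip','hook','rest','rest_seat','dish','mold','beaker','tub','brush','bottle']:
        print(l,[(np.round(r['location'],1),round(r['p'],2)) for r in eyes.place_of(l,n)][:3])
print(ctrl.read_state())
```

```text
scene [444.1   0.  255.8] [ 340.4  727.7 1274.1]
rack [(array([209.4, 172. ]), 0.86), (array([262.7, 275.1]), 0.33)]
hinge [(array([183.5, 134.1]), 0.95)]
eye [(array([205.7, 107.4]), 0.64)]
rod_grip [(array([321. , 282.3]), 0.79), (array([353.6, 132.2]), 0.55), (array([267.8, 230.8]), 0.5)]
hook [(array([263.7, 276.5]), 0.71), (array([319.9, 144.8]), 0.63), (array([315.6, 242.1]), 0.62)]
rest [(array([268.1, 241.6]), 0.89)]
rest_seat [(array([266. , 232.2]), 0.77)]
dish [(array([213.6, 136.9]), 0.91), (array([206.3, 157.2]), 0.87), (array([194.3, 180.3]), 0.77)]
mold [(array([190.1, 230.4]), 0.63)]
beaker [(array([228.3, 121.8]), 0.86)]
tub [(array([236.1,  93.9]), 0.72)]
brush [(array([284.4, 140.5]), 0.85)]
bottle [(array([245.4, 341.7]), 0.73)]
top [440.    0.  259.7] [ 306.3   76.7 1472.9]
rack [(array([285.1, 146.3]), 0.68)]
hinge [(array([286., 109.]), 0.97), (array([344.3, 147.3]), 0.21)]
eye [(array([294.2, 122.9]), 0.6)]
rod_grip [(array([192.4, 278. ]), 0.75), (array([223.6, 216.6]), 0.74)]
hook [(array([183.2, 221.4]), 0.76), (array([228.7, 262.1]), 0.6), (array([340.9, 2
[... 235 characters left out ...]
07.5, 146.9]), 0.64), (array([221.1, 215.6]), 0.18)]
beaker [(array([345. , 147.7]), 0.75), (array([376.9, 140.3]), 0.22)]
tub [(array([379.1, 145.4]), 0.89), (array([287.3, 108.9]), 0.57), (array([222.9, 218.4]), 0.5)]
brush [(array([335.8, 215.1]), 0.79)]
bottle [(array([132.8, 217.9]), 0.59)]
{'t': 1.5, 'joints': array([-1. ,  0.4,  0. , -0. , -1.2, -0.3]), 'joint_velocities': array([-0., -0.,  0., -0., -0., -0.]), 'joint_efforts': array([ -0. , -58.3,  29.4,   6.9,  -0. ,  -0. ]), 'eef_pos': array([ 159. , -656. ,  231.3]), 'tool_rot': array([-0. , -0.1,  1. ,  0. ]), 'force': array([0.2, 0.4, 0.1]), 'ft_torque': array([ 0., -0.,  0.]), 'gripper_force': 0.0, 'opening': 85.47665148864134}
```

View pics/scene0.png

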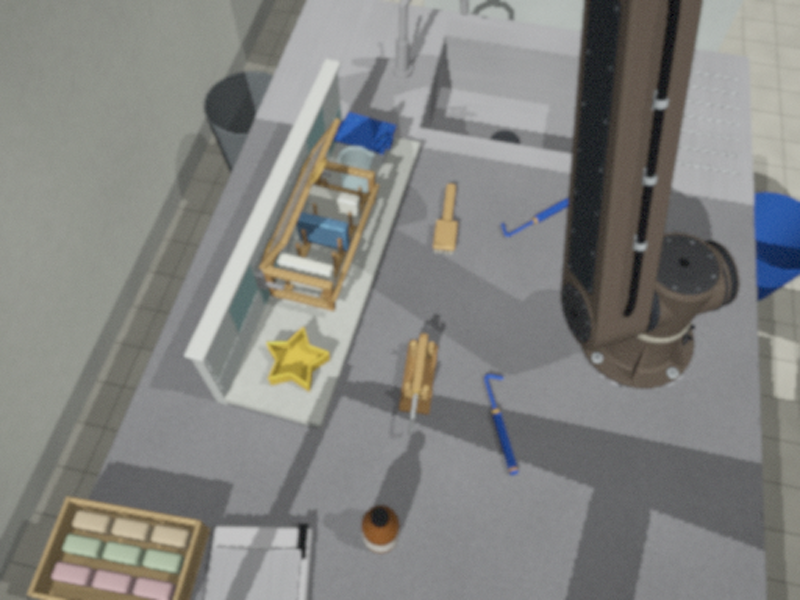

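View pics/top0.png

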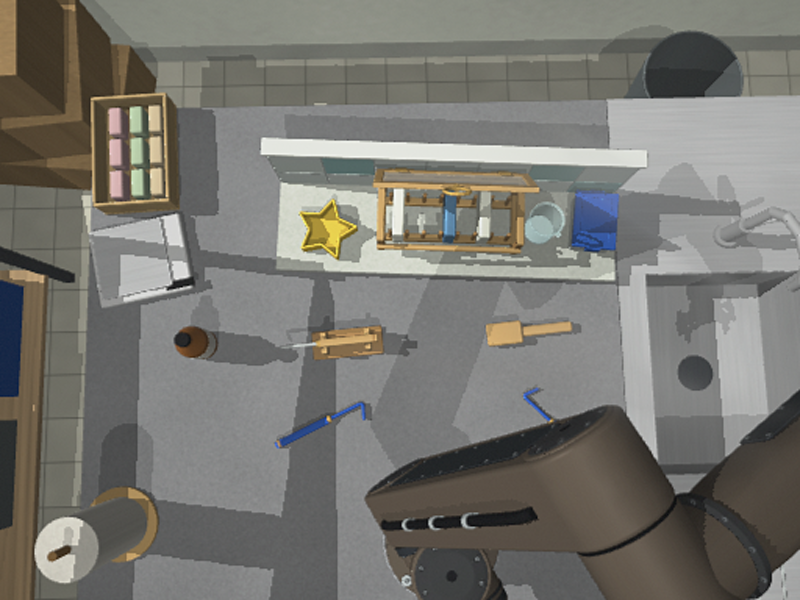

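The scene view shows the bamboo rod in its rest at about (420,365), with the hook toward lower left (world +y). The blue look-alikes are at (500,425) and (540,215), and the raised cover's ring sits on the near edge. In the top view the rest is at (347,342), the hook at (285,345), the ring at (457,190), and the rack is almost aligned with the world axes.

```bash
cat > loc.py <<'E'
from h import *
np.set_printoptions(precision=1,suppress=True)
C={n:cam(n)[1:] for n in('scene','top')}
near={'hinge':[(184,134),(286,109)],'eye':[(206,107),(294,123)],'rod_grip':[(268,231),(223,217)],'hook':[(264,277),(183,221)],'rest':[(268,241),(222,217)],'rest_seat':[(266,232),(222,216)],'rack':[(209,170),(285,146)]}
D={l:[[],[]] for l in near}
for k in range(4):
    for i,n in enumerate(('scene','top')):
        cam(n)
        for l in near:
            for r in eyes.place_of(l,n):
                if np.hypot(*(np.array(r['location'])-near[l][i]))<10: D[l][i].append(r['location'])
for l in near:
    m=[np.mean(x,0) if x else None for x in D[l]]
    if m[0] is None or m[1] is None: print(l,m); continue
    P=tri([ray(*C[n],m[i]) for i,n in enumerate(('scene','top'))])
    print(l,P,[proj(*C[n],P)-m[i] for i,n in enumerate(('scene','top'))],[np.std(x,0) for x in D[l]])
E
python3 loc.py
python3 - <<'E'
from h import *
s=ctrl.read_state();print(s['joints'].round(3),s['tool_rot'].round(4))
for n,c in(('top',(125,190,265,250)),):
    f,K,T=cam(n);x0,y0,x1,y1=c
    a=cv2.resize(f[y0:y1,x0:x1,::-1],None,fx=5.7,fy=5.7,interpolation=cv2.INTER_CUBIC)
    b=cv2.resize(f[90:135,220:360,::-1],None,fx=5.7,fy=5.7,interpolation=cv2.INTER_CUBIC)
    cv2.imwrite('pics/c1.png',np.vstack([a,b])[:600])
E
```

```text
hinge [727.8 -33.  169.5] [array([-1.9, -0.7]), array([0.1, 2.1])] [array([0.8, 0.2]), array([0.6, 1.1])]
eye [646.3 -27.  319.1] [array([-0.8, -0.3]), array([0. , 0.9])] [array([1.3, 1.3]), array([1.4, 0.4])]
rod_grip [410.9 188.9  67.6] [array([-0.1, -0. ]), array([-0. ,  0.1])] [array([0.7, 0.6]), array([1.2, 1.1])]
hook [407.7 319.1  27.5] [array([-1.6, -0.5]), array([-0.1,  1.5])] [array([0.9, 1.7]), array([1.4, 0.1])]
rest [409.6 190.6   5.3] [array([-0.3, -0.1]), array([-0. ,  0.3])] [array([1.7, 1.6]), array([1.1, 0.3])]
rest_seat [414.2 188.9  63.5] [array([-0.3, -0.1]), array([-0. ,  0.3])] [array([1.4, 1.3]), array([1.4, 0.9])]
rack [663.2 -34.3 -36.8] [array([0.1, 0. ]), array([-0. , -0.1])] [array([0.9, 0.7]), array([0.7, 0.7])]
[-1.045  0.359  0.012 -0.    -1.224 -0.288] [-0.     -0.1186  0.9929  0.    ]
```

View pics/c1.png

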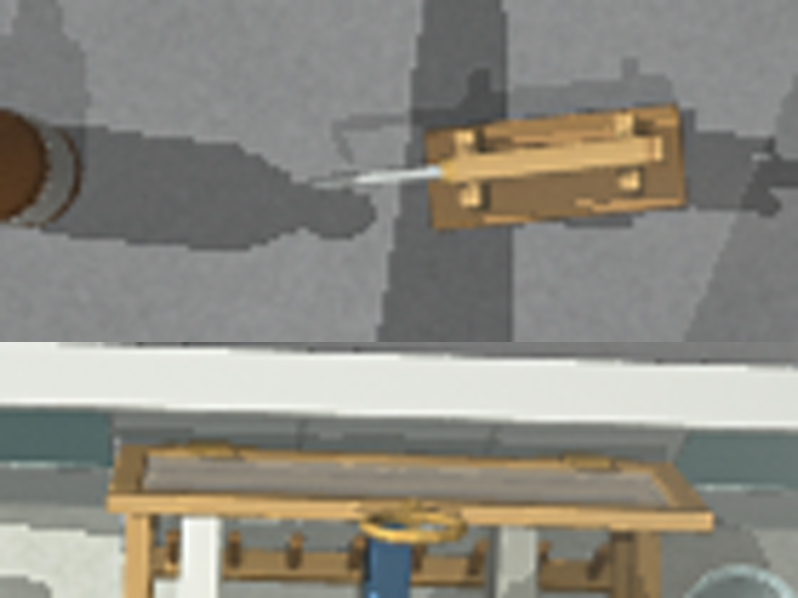

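Run:
```python
from h import *
np.set_printoptions(precision=3,suppress=True)
f,K,T=cam('top')
def yaw(p,q,z):
    a,b=atz(K,T,p,z),atz(K,T,q,z);d=b-a;print(a,b,np.degrees(np.arctan2(d[1],d[0])))
yaw((240.8,216.3),(203.1,219.8),66);yaw((203.1,219.8),(180.3,222.1),60)
# rest base edges top z=10: corners
g=lambda x,y:(125+x/5.7,190+y/5.7)
yaw(g(685,207),g(436,229),10);yaw(g(678,106),g(427,130),10)
e=lambda x,y:(220+x/5.7,90+(y-342)/5.7)
yaw(e(712,525),e(110,507),172+135*np.sin(1.07))
yaw(e(800,425),e(0,403),225)
# cover angle by fitting ring: hinge fixed at h
m=eyes.masks_of('rod_grip','top')
for r in m: 
    if r['mask'][217,222]:
        ys,xs=np.nonzero(r['mask']);print(r['extent'],r['p']);P=np.array([atz(K,T,(x,y),60) for x,y in zip(xs,ys)])[:,:2]
        v=cv2.fitLine(P.astype(np.float32),cv2.DIST_HUBER,0,.01,.01).ravel();print(v,np.degrees(np.arctan2(v[1],v[0])))
# brass pixels near ring, predicted eye projection for angles
C={n:cam(n)[1:] for n in('scene','top')}
for a in(1.0,1.05,1.1,1.15):
    for R in(164,190):print(a,R,[proj(*C[n],[728-R*np.cos(a),-31,172+R*np.sin(a)]) for n in C])
f,K,T=cam('scene');cv2.imwrite('pics/c2.png',cv2.resize(f[85:145,165:245,::-1],None,fx=9,fy=9,interpolation=cv2.INTER_CUBIC))
```

```text
[417.01 125.35  66.  ] [408.534 246.031  66.   ] 94.01725802072086
[408.97  246.753  60.   ] [403.248 319.864  60.   ] 94.47569875770871
[387.774 113.357  10.   ] [378.303 258.336  10.   ] 93.73772709826257
[446.932 116.33   10.   ] [436.162 263.216  10.   ] 94.19353703225599
[ 654.267 -175.42   290.422] [669.485 116.947 290.422] 87.02047638528717
[ 725.636 -237.353  225.   ] [746.015 174.874 225.   ] 87.16975657534067
[181.0, 214.4, 237.4, 222.7] 0.6
[  0.078  -0.997 412.951 212.414] -85.55373
1.0 164 [array([207.745, 108.917]), array([293.614, 126.423])]
1.0 190 [array([212.011, 104.591]), array([294.469, 129.244])]
1.05 164 [array([205.172, 107.471]), array([293.659, 123.471])]
1.05 190 [array([208.991, 102.875]), array([294.526, 125.763])]
1.1 164 [array([202.528, 106.09 ]), array([293.691, 120.468])]
1.1 190 [array([205.883, 101.234]), array([294.566, 122.217])]
1.15 164 [array([199.821, 104.779]), array([293.71 , 117.424])]
1.15 190 [array([202.698,  99.677]), array([294.591, 118.62 ])]
```

View pics/c2.png

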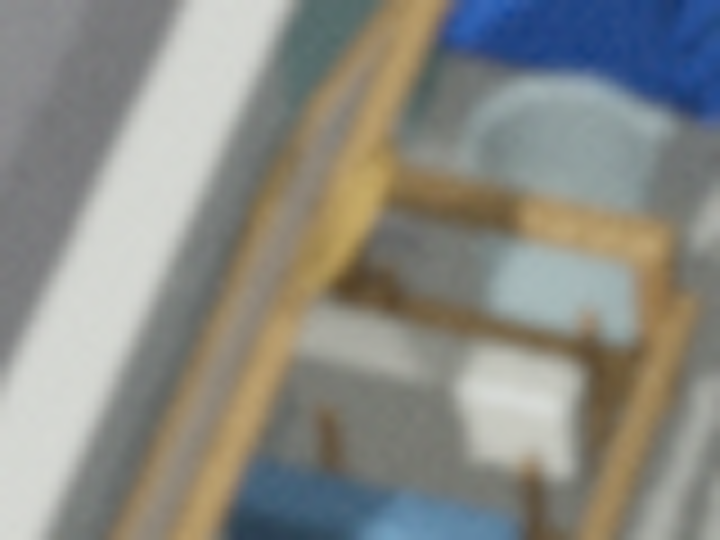

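```bash
cat > go.py <<'E'
# usage: go.py x y z yawx_deg : remaining shift in tool frame (units of 25 mm) and turn (units of 6 deg)
import sys
from h import *
from scipy.spatial.transform import Rotation as R
s=ctrl.read_state();q=s['tool_rot'];r=R.from_quat([*q[1:],q[0]])
t=np.array([float(v) for v in sys.argv[1:4]]);y=np.radians(float(sys.argv[4]));p=np.radians(float(sys.argv[5])) if len(sys.argv)>5 else 0
x=np.array([np.cos(y),np.sin(y),0]);z=np.array([0,0,-1.]);g=R.from_matrix(np.c_[x,np.cross(z,x),z])*R.from_rotvec([0,p,0])
np.set_printoptions(precision=3,suppress=True)
X=r.as_matrix()[:,0]
print('t',s['t'],'pos',s['eef_pos'],'yawx',np.degrees(np.arctan2(X[1],X[0])),'j',s['joints'],'F',s['force'],'open',s['opening'],s['gripper_force'])
print('shift',r.inv().apply(t-s['eef_pos'])/25,'shift in goal axes',g.inv().apply(t-s['eef_pos'])/25,'turn',np.degrees((r.inv()*g).as_rotvec())/6)
E
python3 -m inch '[[0,0,0,0,0,-1,85],[0,0,0,0,0,-1,85],[0,0,0,0,0,-1,85],[0,0,0,0,0,-1,85],[0,0,0,0,0,-1,85],[0,0,0,0,0,-1,85],[0,0,0,0,0,-1,85],[0,0,0,0,0,-1,85],[0,0,0,0,0,-1,85],[0,0,0,0,0,-1,85],[0,0,0,0,0,-1,85],[0,0,0,0,0,-1,85]]'
python3 -m inch '[[0,0,0,0,0,-1,85],[0,0,0,0,0,-0.4,85],[0,0,0,0,0,0,85]]'
python3 go.py 480 -200 231 274
```

```text
t: 6.1
eef_pos: [159.0, -656.0, 231.3]
tool_rot: [-0.0, -0.682, 0.732, 0.0]
force: [0.7, -0.5, -0.4]
opening: 85.1
gripper_force: 0.0
t: 6.35
eef_pos: [159.0, -656.0, 231.3]
tool_rot: [0.0, 0.732, -0.681, 0.0]
force: [-0.0, -0.0, -0.4]
opening: 84.8
gripper_force: 0.0
t 6.35 pos [ 158.982 -655.981  231.324] yawx -85.86356550015776 j [-1.045  0.359  0.012  0.    -1.224  1.117] F [-0.009 -0.025 -0.429] open 84.81785966100146 0.0
shift [-17.266 -14.123   0.013] shift in goal axes [-17.299 -14.082   0.013] turn [ 0.    -0.     0.023]
```

```bash
python3 -m inch '[[-0.5,-0.4,0,0,0,0,85],[-0.96,-0.78,0,0,0,0,85],[-0.96,-0.78,0,0,0,0,85],[-0.96,-0.78,0,0,0,0,85],[-0.96,-0.78,0,0,0,0,85],[-0.96,-0.78,0,0,0,0,85],[-0.96,-0.78,0,0,0,0,85],[-0.96,-0.78,0,0,0,0,85],[-0.96,-0.78,0,0,0,0,85],[-0.96,-0.78,0,0,0,0,85],[-0.96,-0.78,0,0,0,0,85],[-0.96,-0.78,0,0,0,0,85]]' | head -2
python3 -m inch '[[-0.96,-0.78,0,0,0,0,85],[-0.96,-0.78,0,0,0,0,85],[-0.96,-0.78,0,0,0,0,85],[-0.96,-0.78,0,0,0,0,85],[-0.96,-0.78,0,0,0,0,85],[-0.96,-0.78,0,0,0,0,85],[-0.5,-0.3,0,0,0,0,85]]' | head -2
python3 go.py 412 188.5 160 274
```

```text
t: 7.35
eef_pos: [364.2, -363.1, 231.6]
t: 7.93
eef_pos: [478.6, -197.3, 231.5]
t 7.9333 pos [ 478.599 -197.319  231.539] yawx -86.0076819145973 j [-0.011  0.098 -0.331  0.    -1.141  0.081] F [-0.25  -0.206  0.299] open 85.27876260697003 0.0
shift [-15.581   1.586   2.858] shift in goal axes [-15.581   1.581   2.862] turn [-0.01  -0.001 -0.001]
```

```bash
python3 -m inch '[[-0.6,0.1,0,0,0,0,85],[-1,0.1,0,0,0,0,85],[-1,0.1,0,0,0,0,85],[-1,0.1,0,0,0,0,85],[-1,0.1,0,0,0,0,85],[-1,0.1,0.2,0,0,0,85],[-1,0.1,0.2,0,0,0,85],[-1,0.1,0.2,0,0,0,85],[-1,0.1,0.2,0,0,0,85],[-1,0.1,0.2,0,0,0,85],[-1,0.1,0.2,0,0,0,85],[-1,0.1,0.2,0,0,0,85]]' | head -2
python3 -m inch '[[-1,0.1,0.2,0,0,0,85],[-1,0.1,0.2,0,0,0,85],[-1,0.1,0.2,0,0,0,85],[-0.6,0.1,0.2,0,0,0,85],[-0.38,0,0.2,0,0,0,85],[0,0,0,0,0,0,85]]' | head -2
python3 go.py 412 188.5 60 274
```

```text
t: 8.93
eef_pos: [426.1, 88.9, 196.4]
t: 9.43
eef_pos: [409.1, 187.3, 170.5]
t 9.4333 pos [409.137 187.301 170.524] yawx -85.9544332767772 j [ 0.869  0.035 -0.551 -0.    -0.986 -0.799] F [ 0.321 -0.964 -0.153] open 85.14223229674357 0.0
shift [-0.042 -0.121  4.421] shift in goal axes [-0.04  -0.118  4.421] turn [ 0.007 -0.005  0.008]
```

```bash
python3 -m inch '[[-0.05,-0.12,0.7,0,0,0,85],[0,0,1,0,0,0,85],[0,0,1,0,0,0,85],[0,0,1,0,0,0,85],[0,0,0.8,0,0,0,85],[0,0,0.5,0,0,0,85],[0,0,0.14,0,0,0,85],[0,0,0,0,0,0,85]]'
python3 go.py 412 188.5 42 274
```

```text
t: 10.1
eef_pos: [412.2, 186.6, 42.2]
tool_rot: [0.001, 0.731, -0.682, 0.0]
force: [0.3, -0.3, -0.4]
opening: 84.6
gripper_force: 0.0
t 10.1 pos [412.239 186.596  42.184] yawx -86.04936787067619 j [ 0.863  0.221 -0.705  0.    -0.648 -0.794] F [ 0.347 -0.269 -0.39 ] open 84.55133290172834 0.0
shift [-0.077  0.004  0.007] shift in goal axes [-0.077  0.004  0.007] turn [ 0.014 -0.015 -0.008]
```

```bash
python3 -m inch '[[0,0,0,0,0,0,40],[0,0,0,0,0,0,20],[0,0,0,0,0,0,0],[0,0,0,0,0,0,0],[0,0,0,0,0,0,0],[0,0,0,0,0,0,0],[0,0,0,0,0,0,0],[0,0,0,0,0,0,0],[0,0,0,0,0,0,0]]'
python3 go.py 412 188.5 42 274
```

```text
t: 10.85
eef_pos: [412.7, 187.9, 43.4]
tool_rot: [-0.0, 0.732, -0.682, 0.0]
force: [-1.4, -0.4, 5.8]
opening: 14.7
gripper_force: 58.6
t 10.85 pos [412.687 187.917  43.435] yawx -85.95141801288507 j [ 0.864  0.218 -0.704  0.    -0.648 -0.794] F [-1.362 -0.361  5.8  ] open 14.736124115427396 58.55129420757294
shift [-0.025  0.026  0.057] shift in goal axes [-0.025  0.026  0.057] turn [-0.008  0.005  0.008]
```

```bash
python3 -m inch '[[0,0,-0.2,0,0,0,0],[0,0,-0.5,0,0,0,0],[0,0,-1,0,0,0,0],[0,0,-1,0,0,0,0],[0,0,-1,0,0,0,0],[0,0,-1,0,0,0,0],[0,0,-1,0,0,0,0],[0,0,-1,0,0,0,0],[0,0,-0.3,0,0,0,0],[0,0,0,0,0,0,0]]'
python3 - <<'E'
from h import *
np.set_printoptions(precision=1,suppress=True)
s=ctrl.read_state();C={}
for n in('scene','top'):
    f,K,T=cam(n);C[n]=(K,T);p=proj(K,T,s['eef_pos']).astype(int);x0,y0=max(p[0]-90,0),max(p[1]-65,0)
    cv2.imwrite(f'pics/l_{n}.png',cv2.resize(f[y0:y0+130,x0:x0+180,::-1],None,fx=2.2,fy=2.2,interpolation=cv2.INTER_CUBIC));print(x0,y0,p)
    print([(r['location'],r['p']) for r in eyes.place_of('hook',n)])
a=[cv2.imread(f'pics/l_{n}.png') for n in C];cv2.imwrite('pics/l.png',np.hstack([x[:286] for x in a]))
E
```

```text
t: 11.68
eef_pos: [413.2, 188.4, 220.2]
tool_rot: [-0.002, 0.732, -0.682, 0.0]
force: [-0.4, -0.5, -0.5]
opening: 14.8
gripper_force: 58.6
180 143 [270 208]
[([314.4, 240.2], 0.81), ([264.6, 252.1], 0.7), ([184.1, 133.3], 0.2)]
126 148 [216 213]
[([229.2, 262.9], 0.74)]
```

View pics/l.png

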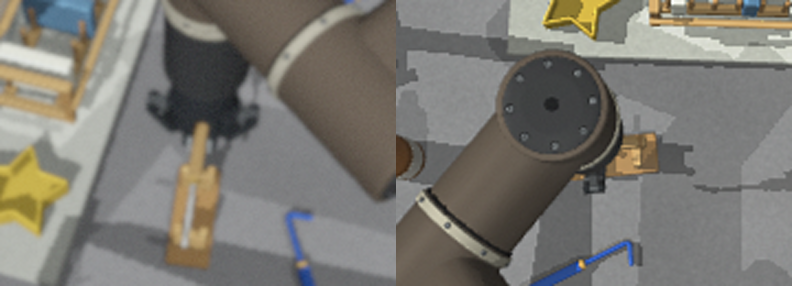

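The rod is in the gripper: the left crop shows the handle running from the fingers to the hook at scene px (265,252), and the rest below is empty.

```bash
python3 - <<'E'
from h import *
np.set_printoptions(precision=1,suppress=True)
f,K,T=cam('scene')
L=[r['location'] for r in eyes.place_of('hook','scene') if abs(r['location'][0]-264)<8 and abs(r['location'][1]-252)<8];print(L)
for dx in(-10,0,10):
  for dz in(-15,0):
    u=np.array([np.cos(np.radians(94)),np.sin(np.radians(94)),0]);print(dx,dz,proj(K,T,np.array([413.2,188.4,236.8])+u*(134+dx)+[0,0,-18+dz]))
for l in('rod_grip',):print([(r['extent'],r['p']) for r in eyes.recognise(l,'scene')])
print(proj(K,T,np.array([413.2,188.4,236.8])+u*60),proj(K,T,np.array([413.2,188.4,236.8])+u*140))
E
python3 go.py 500 -20 390 177
```

```text
[[263.0, 253.9]]
-10 -15 [263.6 253.7]
-10 0 [263.7 251.6]
0 -15 [263.  257.4]
0 0 [263.1 255.2]
10 -15 [262.5 261.1]
10 0 [262.6 258.9]
[([313.6, 239.0, 333.0, 302.4], 0.88), ([265.3, 200.1, 271.5, 254.6], 0.56), ([337.3, 124.0, 369.7, 145.3], 0.52)]
[267.4 225.9] [263.  254.8]
t 12.0333 pos [411.99  187.261 216.707] yawx -85.97750847561679 j [ 0.864 -0.004 -0.475 -0.    -1.102 -0.794] F [ 0.475 -0.472 -1.225] open 15.263995790938333 58.64568650722504
shift [ 8.527 -2.919 -6.924] shift in goal axes [-3.949 -8.095 -6.932] turn [ 0.    -0.024 16.17 ]
```

```bash
python3 -m inch '[[0,0,-0.3,0,0,0.4,0],[0,0,-0.5,0,0,0.8,0],[0,0,-0.5,0,0,1,0],[0,0,-0.5,0,0,1,0],[0,0,-0.5,0,0,1,0],[0,0,-0.5,0,0,1,0],[0,0,-0.5,0,0,1,0],[0,0,-0.5,0,0,1,0],[0,0,-0.5,0,0,1,0],[0,0,-0.5,0,0,1,0],[0,0,-0.5,0,0,1,0],[0,0,-0.5,0,0,1,0]]' | head -2
python3 -m inch '[[0,0,-0.5,0,0,1,0],[0,0,-0.5,0,0,1,0],[0,0,-0.4,0,0,1,0],[0,0,-0.2,0,0,1,0],[0,0,0,0,0,0.6,0],[0,0,0,0,0,0.4,0],[0,0,0,0,0,0,0]]'
python3 go.py 525.5 -22 384 177
```

```text
t: 13.03
eef_pos: [412.3, 187.6, 362.7]
t: 13.62
eef_pos: [412.3, 187.6, 402.1]
tool_rot: [-0.0, 0.029, 1.0, -0.0]
force: [0.1, -0.9, -1.4]
opening: 14.6
gripper_force: 58.6
t 13.6167 pos [412.348 187.642 402.12 ] yawx 176.71156758994726 j [ 0.864 -0.087 -0.136 -0.    -1.523 -2.492] F [ 0.138 -0.86  -1.401] open 14.644988017635983 58.593961000442505
shift [-5.    -8.112  0.727] shift in goal axes [-4.959 -8.137  0.725] turn [-0.008 -0.009 -0.048]
```

```bash
python3 -m inch '[[-0.3,-0.5,0,0,0,0,0],[-0.5,-0.9,0,0,0,0,0],[-0.55,-0.9,0,0,0,0,0],[-0.55,-0.9,0,0,0,0,0],[-0.55,-0.9,0,0,0,0,0],[-0.55,-0.9,0.1,0,0,0,0],[-0.55,-0.9,0.1,0,0,0,0],[-0.55,-0.9,0.2,0,0,0,0],[-0.5,-0.8,0.2,0,0,0,0],[-0.4,-0.52,0.12,0,0,-0.05,0],[0,0,0,0,0,0,0],[0,0,0,0,0,0,0]]'
python3 go.py 525.5 -22 384 177
python3 - <<'E'
from h import *
np.set_printoptions(precision=1,suppress=True)
s=ctrl.read_state();C={}
e=s['eef_pos']+[0,0,16.6];u=np.array([np.cos(np.radians(-3)),np.sin(np.radians(-3)),0])
ims=[]
for n,(x0,y0) in(('scene',(170,60)),('top',(240,85))):
    f,K,T=cam(n);ims.append(cv2.resize(f[y0:y0+75,x0:x0+100,::-1],(396,297),interpolation=cv2.INTER_CUBIC))
    print(n,[(r['location'],r['p']) for l in('hook','eye') for r in eyes.place_of(l,n)],'hook pred',proj(K,T,e+u*134+[0,0,-18]),'eye pred',proj(K,T,[648,-28,316]))
cv2.imwrite('pics/m.png',np.hstack(ims))
E
```

```text
t: 14.62
eef_pos: [526.0, -22.8, 383.5]
tool_rot: [-0.001, 0.025, 1.0, -0.0]
force: [-0.1, 0.4, -0.7]
opening: 14.6
gripper_force: 58.7
t 14.6167 pos [526.049 -22.752 383.532] yawx 177.0888606084072 j [ 0.33   0.049 -0.043 -0.    -1.481 -1.951] F [-0.138  0.384 -0.674] open 14.603350262787965 58.70359182357788
shift [ 0.023  0.029 -0.019] shift in goal axes [ 0.023  0.029 -0.019] turn [-0.008 -0.023  0.015]
scene [([199.3, 93.3], 0.83), ([315.1, 242.4], 0.77), ([320.4, 145.6], 0.67), ([206.0, 108.8], 0.65)] hook pred [197.8  90.1] eye pred [204.3 107.8]
top [([133.8, 219.9], 0.62), ([341.5, 249.1], 0.6)] hook pred [295.2 110.8] eye pred [292.6 122.7]
```

View pics/m.png

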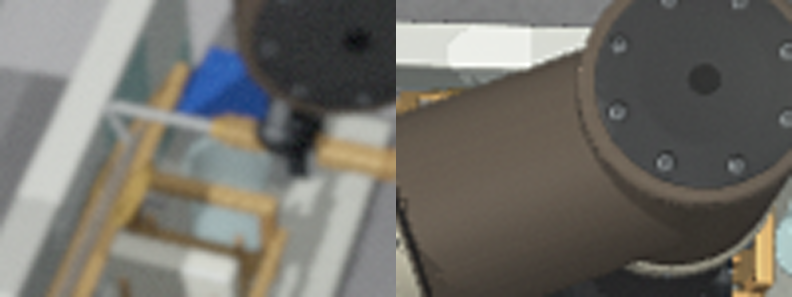

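```bash
python3 -m inch '[[-0.15,0,0.3,0,0,0,0],[0,0,0.4,0,0,0,0],[0,0,0.4,0,0,0,0],[0,0,0.4,0,0,0,0],[0,0,0.3,0,0,0,0],[0,0,0.2,0,0,0,0],[0,0,0,0,0,0,0]]'
python3 - <<'E'
from h import *
np.set_printoptions(precision=1,suppress=True)
s=ctrl.read_state()
e=s['eef_pos']+[0,0,16.6];u=np.array([np.cos(np.radians(-3)),np.sin(np.radians(-3)),0])
f,K,T=cam('scene');cv2.imwrite('pics/n.png',cv2.resize(f[75:130,175:250,::-1],None,fx=9,fy=9,interpolation=cv2.INTER_CUBIC))
print(s['eef_pos'],[(r['location'],r['p']) for l in('hook','eye') for r in eyes.place_of(l,'scene')],'hook pred',proj(K,T,e+u*134+[0,0,-18]))
E
```

```text
t: 15.5
eef_pos: [529.1, -22.2, 333.2]
tool_rot: [-0.001, 0.025, 1.0, -0.0]
force: [-0.2, -0.5, -1.1]
opening: 15.1
gripper_force: 58.7
[529.1 -22.2 333.2] [([199.8, 105.9], 0.74), ([317.2, 243.2], 0.54), ([321.9, 143.8], 0.51), ([203.2, 106.7], 0.64)] hook pred [198.6 102.7]
```

View pics/n.png

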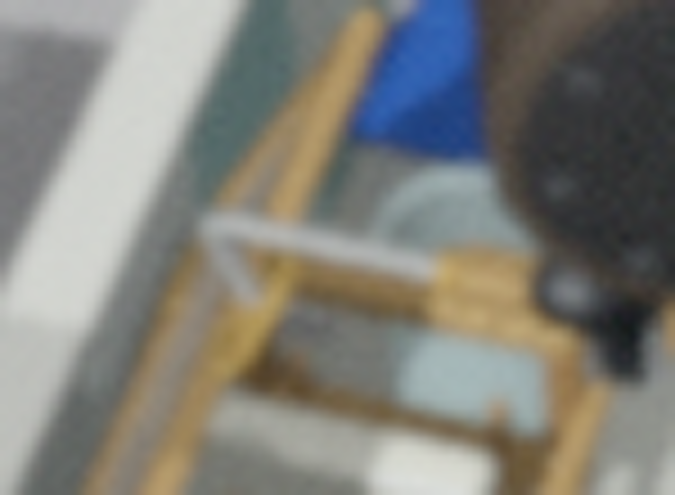

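The crop shows the leg from (210,235) to the tip at (258,300), close to the ring, which spans (215,380) to (290,265). I'll check the lateral alignment numerically.

Run:
```python
from h import *
from scipy.spatial.transform import Rotation as R
np.set_printoptions(precision=2,suppress=True)
f,K,T=cam('scene');s=ctrl.read_state()
P=np.array([657,-29,337.]);
for i in range(3):print('J per mm',i,proj(K,T,P+np.eye(3)[i])-proj(K,T,P))
u=np.array([np.cos(np.radians(-3)),np.sin(np.radians(-3)),0]);v=np.array([-u[1],u[0],0]);zz=np.array([0,0,1.])
e=s['eef_pos']+16.6*zz
im=cv2.resize(f[75:130,175:250,::-1],None,fx=9,fy=9,interpolation=cv2.INTER_CUBIC)
def pt(P): q=proj(K,T,P);return tuple(((q-[175,75]+.5)*9-.5).round().astype(int).tolist())
for A,B in(((60,0),(139,0)),((139,-5),(128.5,-31))):
    cv2.line(im,pt(e+u*A[0]+zz*A[1]),pt(e+u*B[0]+zz*B[1]),(0,0,255),1)
h=np.array([728,-33,172.])
for a,c in((1.03,(255,0,0)),(1.08,(0,255,0))):
    rad=-np.cos(a)*u+np.sin(a)*zz
    pts=[pt(h+rad*(164+23*np.cos(t))+v*23*np.sin(t)) for t in np.linspace(0,6.3,40)]
    cv2.polylines(im,[np.array(pts)],False,c,1)
    cv2.line(im,pt(h+rad*135-v*148),pt(h+rad*135+v*148),c,1)
cv2.imwrite('pics/o.png',im)
```

```text
J per mm 0 [-0.35 -0.06]
J per mm 1 [-0.1   0.28]
J per mm 2 [-0.04 -0.24]
```

View pics/o.png

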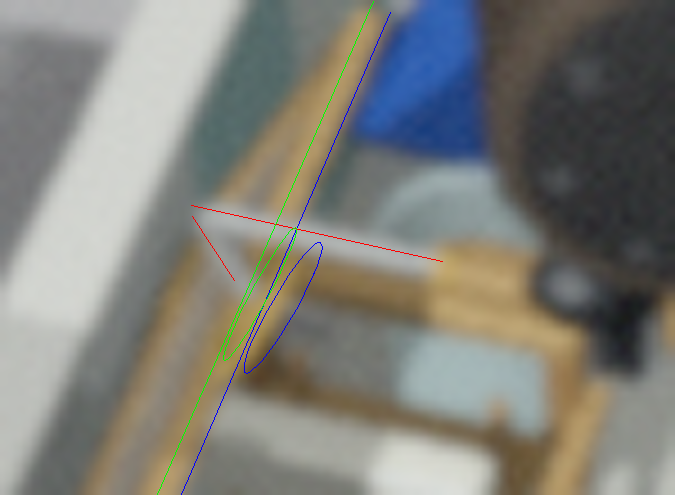

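```bash
python3 -m inch '[[-0.08,0.08,0,0,0,0,0],[-0.08,0.08,0,0,0,0,0],[0,0,0.1,0,0,0,0],[0,0,0.1,0,0,0,0],[0,0,0,0,0,0,0],[0,0,0,0,0,0,0]]'
python3 -m inch '[[0.1,0,0,0,0,0,0],[0.1,0,0,0,0,0,0],[0.1,0,0,0,0,0,0],[0.1,0,0,0,0,0,0],[0,0,0,0,0,0,0]]'
python3 -m inch '[[0.1,0,0,0,0,0,0],[0.1,0,0,0,0,0,0],[0.1,0,0,0,0,0,0],[0,0,0,0,0,0,0],[0,0,0,0,0,0,0]]'
python3 -m inch '[[0.1,0,0,0,0,0,0],[0.1,0,0,0,0,0,0],[0,0,0,0,0,0,0],[0,0,0,0,0,0,0],[0,0,0,0,0,0,0]]'
```

```text
t: 16.2
eef_pos: [533.8, -18.4, 329.5]
tool_rot: [-0.0, 0.025, 1.0, -0.0]
force: [1.1, -0.5, -0.5]
opening: 15.0
gripper_force: 58.7
t: 16.62
eef_pos: [523.4, -17.9, 330.1]
tool_rot: [0.0, 0.025, 1.0, 0.0]
force: [-0.4, 0.7, 0.0]
opening: 15.3
gripper_force: 58.7
t: 17.03
eef_pos: [516.3, -17.5, 329.9]
tool_rot: [0.0, 0.025, 1.0, 0.0]
force: [-0.1, -0.1, -0.6]
opening: 14.8
gripper_force: 58.7
t: 17.45
eef_pos: [511.3, -17.3, 329.6]
tool_rot: [-0.0, 0.025, 1.0, -0.0]
force: [1.6, -0.1, -2.8]
opening: 14.9
gripper_force: 58.6
```

```bash
python3 -m inch '[[0.2,0,0.1,0,0,0,0],[0.2,0,0.12,0,0,0,0],[0.2,0,0.12,0,0,0,0],[0.15,0,0.12,0,0,0,0],[0,0,0,0,0,0,0],[0,0,0,0,0,0,0]]'
python3 - <<'E'
from h import *
np.set_printoptions(precision=1,suppress=True)
f,K,T=cam('scene')
print([(r['location'],r['p']) for l in('hook','eye') for r in eyes.place_of(l,'scene')])
cv2.imwrite('pics/p.png',cv2.resize(f[75:130,175:250,::-1],None,fx=9,fy=9,interpolation=cv2.INTER_CUBIC))
E
```

```text
t: 17.95
eef_pos: [492.2, -16.4, 318.3]
tool_rot: [-0.0, 0.025, 1.0, -0.0]
force: [1.0, 0.1, -1.6]
opening: 15.1
gripper_force: 58.7
[([315.2, 240.5], 0.72), ([321.4, 146.5], 0.63), ([213.3, 110.3], 0.5), ([211.4, 113.7], 0.78), ([268.3, 241.3], 0.63)]
```

View pics/p.png

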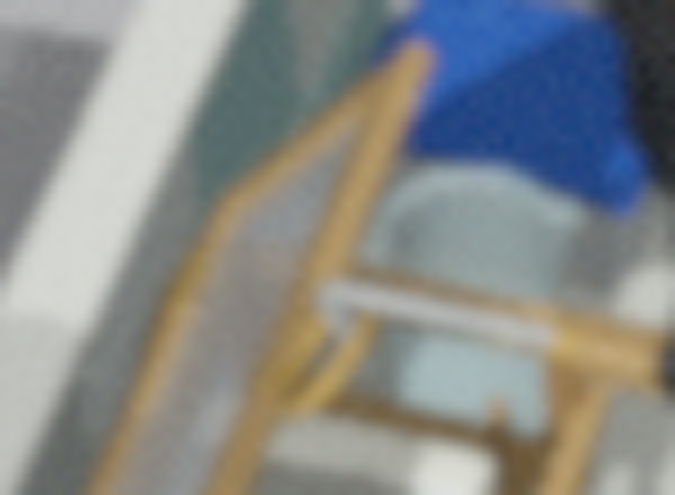

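The hook is through the ring and the cover follows it. The hook sits a bit toward the far side of the ring (crotch at about (345,320), ring centre about (318,355)), so I'll nudge +y before continuing.

```bash
python3 -m inch '[[0,0.1,0,0,0,0,0],[0,0.1,0,0,0,0,0],[0,0.08,0,0,0,0,0],[0,0,0,0,0,0,0],[0,0,0,0,0,0,0],[0,0,0,0,0,0,0]]'
python3 - <<'E'
from h import *
f,K,T=cam('scene')
for i in range(2):
  cam('scene');print([(r['location'],r['p']) for l in('hook','eye') for r in eyes.place_of(l,'scene') if 195<r['location'][0]<230])
E
```

```text
t: 18.6
eef_pos: [493.1, -9.4, 318.1]
tool_rot: [-0.0, 0.025, 1.0, -0.0]
force: [2.5, -2.9, -3.0]
opening: 15.1
gripper_force: 58.7
[([214.5, 115.3], 0.77), ([214.6, 115.9], 0.57)]
[([211.9, 115.4], 0.79), ([212.8, 115.5], 0.7)]
```

```bash
python3 -m inch '[[0.15,0,0.1,0,0,0,0],[0.26,0,0.2,0,0,0,0],[0.25,0,0.21,0,0,0,0],[0.24,0,0.22,0,0,0,0],[0.23,0,0.24,0,0,0,0],[0.22,0,0.245,0,0,0,0],[0.21,0,0.25,0,0,0,0],[0.2,0,0.26,0,0,0,0],[0.1,0,0.13,0,0,0,0],[0,0,0,0,0,0,0]]'
python3 - <<'E'
from h import *
cam('scene');print([(np.round(r['location'],1),r['p']) for l in('hook','eye') for r in eyes.place_of(l,'scene') if 195<r['location'][0]<250 and r['location'][1]<150])
E
```

```text
t: 19.78
eef_pos: [447.6, -6.8, 271.7]
tool_rot: [0.001, 0.025, 1.0, 0.0]
force: [9.4, -4.5, -6.1]
opening: 14.9
gripper_force: 58.9
[(array([229.7, 128.8]), 0.84), (array([229.8, 127.1]), 0.63)]
```

```bash
python3 -m inch '[[-0.12,-0.08,0.15,0,0,0,0],[0.12,0,0.25,0,0,0,0],[0.19,0,0.32,0,0,0,0],[0.17,0,0.33,0,0,0,0],[0.15,0,0.34,0,0,0,0],[0.14,0,0.35,0,0,0,0],[0.06,0,0.2,0,0,0,0],[0,0,0,0,0,0,0]]'
python3 - <<'E'
from h import *
cam('scene');print([(np.round(r['location'],1),r['p']) for l in('hook','eye') for r in eyes.place_of(l,'scene') if 195<r['location'][0]<260 and r['location'][1]<190])
E
```

```text
t: 20.6
eef_pos: [427.5, -8.3, 222.1]
tool_rot: [-0.001, 0.025, 1.0, -0.0]
force: [-0.6, 0.5, -1.0]
opening: 15.0
gripper_force: 59.1
[(array([237. , 139.2]), 0.61), (array([234.3, 133.2]), 0.89), (array([210.1, 170.3]), 0.29)]
```

Run:
```python
from h import *
np.set_printoptions(precision=1,suppress=True)
s=ctrl.read_state();u=np.array([np.cos(np.radians(-3)),np.sin(np.radians(-3)),0]);e=s['eef_pos']+[0,0,16.6]
f,K,T=cam('scene');L=[]
for i in range(4):
  if i:f,K,T=cam('scene')
  print([(l,np.round(r['location'],1),round(r['p'],2)) for l in('hook','eye') for r in eyes.place_of(l,'scene') if 195<r['location'][0]<260 and r['location'][1]<160])
print('hook pred',proj(K,T,e+u*131+[0,0,-18]))
for a in(.3,.4,.5,.6): print(a,proj(K,T,np.array([728,-31,172])-164*np.cos(a)*u+[0,0,164*np.sin(a)]))
im=cv2.resize(f[85:160,170:270,::-1],None,fx=7.5,fy=7.5,interpolation=cv2.INTER_CUBIC);cv2.imwrite('pics/q.png',im)
```

```text
[('hook', array([235.3, 141.4]), 0.8), ('eye', array([231.9, 136.3]), 0.88)]
[('hook', array([238.1, 138.5]), 0.68), ('eye', array([232.9, 136.8]), 0.75)]
[('hook', array([237.6, 141. ]), 0.6), ('eye', array([233.4, 135.8]), 0.59)]
[('eye', array([233.5, 135.7]), 0.63), ('eye', array([236.7,  95.6]), 0.2)]
hook pred [235.2 137.5]
0.3 [232.  135.1]
0.4 [229.9 131.4]
0.5 [227.3 127.8]
0.6 [224.2 124.1]
```

View pics/q.png

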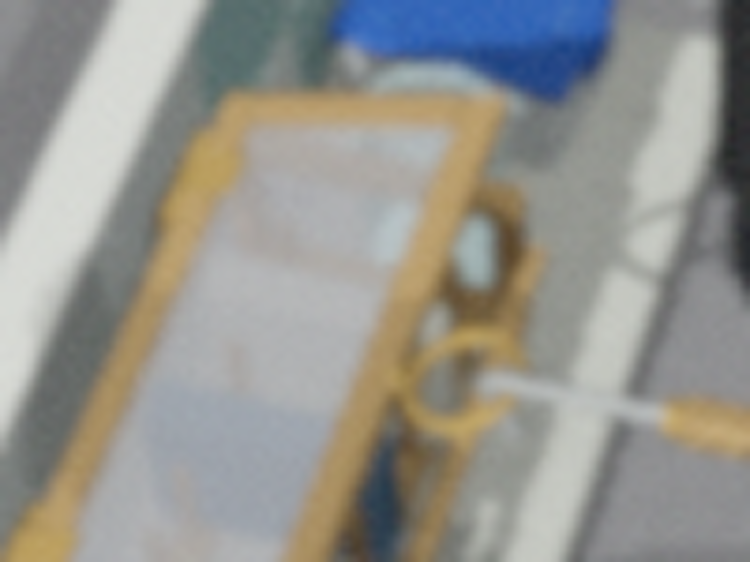

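The cover is at about 0.3 rad, with the hook at (485,382) over the outermost wire of the ring at (457,382). I'll keep going down.

```bash
python3 -m inch '[[0.06,-0.04,0.2,0,0,0,0],[0.08,0,0.3,0,0,0,0],[0.06,0,0.3,0,0,0,0],[0.05,0,0.3,0,0,0,0],[0.04,0,0.3,0,0,0,0],[0.02,0,0.3,0,0,0,0],[0,0,0.2,0,0,0,0],[0,0,0.1,0,0,0,0],[0,0,0,0,0,0,0]]'
```

```text
t: 22.1
eef_pos: [420.7, -8.8, 172.7]
tool_rot: [-0.001, 0.025, 1.0, -0.0]
force: [0.5, 0.3, -0.8]
opening: 15.0
gripper_force: 59.2
```

```bash
python3 -m inch '[[0,0,0.1,0,0,0,0],[0,0,0.1,0,0,0,0],[0,0,0,0,0,0,0],[0,0,0,0,0,0,0]]'
python3 -m inch '[[0,0,0.08,0,0,0,0],[0,0,0.06,0,0,0,0],[0,0,0,0,0,0,0],[0,0,0,0,0,0,0]]'
```

```text
t: 22.43
eef_pos: [421.0, -8.7, 168.4]
tool_rot: [-0.0, 0.025, 1.0, -0.0]
force: [-0.8, 0.3, -0.8]
opening: 14.9
gripper_force: 59.2
t: 22.77
eef_pos: [421.3, -8.6, 165.2]
tool_rot: [0.0, 0.025, 1.0, 0.0]
force: [0.0, 0.3, 0.5]
opening: 15.2
gripper_force: 59.4
```

```bash
python3 -m inch '[[0,0,0.1,0,0,0,0],[0,0,0.1,0,0,0,0],[0,0,0,0,0,0,0],[0,0,0,0,0,0,0]]'
python3 -m inch '[[0,0,0.06,0,0,0,0],[0,0,0.06,0,0,0,0],[0,0,0,0,0,0,0],[0,0,0,0,0,0,0]]'
python3 - <<'E'
from h import *
np.set_printoptions(precision=2,suppress=True)
s=ctrl.read_state();u=np.array([np.cos(np.radians(-3)),np.sin(np.radians(-3)),0]);e=s['eef_pos']+[0,0,16.6]
for i in range(3):
  f,K,T=cam('scene')
  print([(l,np.round(r['location'],1),round(r['p'],2)) for l in('hook','eye') for r in eyes.place_of(l,'scene') if 195<r['location'][0]<260 and r['location'][1]<165])
print('hook pred',proj(K,T,e+u*131+[0,0,-18]),s['ft_torque'])
for a in(0,.05,.1,.15): print(a,proj(K,T,np.array([728,-31,172])-164*np.cos(a)*u+[0,0,164*np.sin(a)]))
E
```

```text
t: 23.1
eef_pos: [421.5, -8.6, 160.1]
tool_rot: [0.0, 0.025, 1.0, 0.0]
force: [0.9, -0.5, 3.5]
opening: 14.8
gripper_force: 59.8
t: 23.43
eef_pos: [421.2, -8.6, 156.9]
tool_rot: [0.0, 0.025, 1.0, 0.0]
force: [0.8, 0.0, 2.3]
opening: 14.7
gripper_force: 59.9
[('hook', array([240. , 150.4]), 0.49), ('eye', array([238.8, 145.3]), 0.72)]
[('eye', array([236. , 145.7]), 0.87)]
[('hook', array([241.6, 151.6]), 0.64), ('eye', array([233.7, 142.6]), 0.87)]
hook pred [238.46 150.93] [-0.12 -0.98 -0.04]
0 [234.93 145.23]
0.05 [234.77 143.63]
0.1 [234.48 141.99]
0.15 [234.06 140.3 ]
```

```bash
for i in 1; do python3 -m inch '[[0,0,0.1,0,0,0,0],[0,0,0.1,0,0,0,0],[0,0,0,0,0,0,0],[0,0,0,0,0,0,0]]'; done
python3 - <<'E'
from h import *
np.set_printoptions(precision=2,suppress=True)
F=[];Q=[]
for i in range(6):
  f,K,T=cam('scene');s=ctrl.read_state();F.append(s['force']);Q.append(s['ft_torque'])
print(np.mean(F,0),np.mean(Q,0))
# edge search: front edge top of cover frame, along profile in u direction, averaged along v, away from ring
u=np.array([np.cos(np.radians(-2.9)),np.sin(np.radians(-2.9)),0]);v=np.array([-u[1],u[0],0]);h=np.array([728,-32,177.])
g=cv2.cvtColor(f,cv2.COLOR_RGB2LAB).astype(np.float32)[:,:,2]
for ys in(np.arange(-120,-60,3),np.arange(50,120,3)):
  pr=[]
  for d in range(-160,25,5):
    p=np.array([proj(K,T,h+u*d+v*y) for y in ys],np.float32)
    pr.append(cv2.remap(g,p[:,:1].copy(),p[:,1:].copy(),cv2.INTER_LINEAR).mean())
  print(dict(zip(range(-160,25,5),np.round(pr).astype(int).tolist())))
E
```

```text
t: 24.22
eef_pos: [420.7, -8.8, 151.6]
tool_rot: [-0.0, 0.025, 1.0, -0.0]
force: [0.9, -0.4, 3.9]
opening: 15.4
gripper_force: 60.0
[ 0.54 -0.44  2.57] [-0.11 -0.61 -0.05]
{-160: 136, -155: 145, -150: 146, -145: 144, -140: 147, -135: 154, -130: 157, -125: 157, -120: 148, -115: 132, -110: 128, -105: 127, -100: 127, -95: 127, -90: 127, -85: 127, -80: 128, -75: 128, -70: 128, -65: 128, -60: 128, -55: 128, -50: 128, -45: 128, -40: 128, -35: 129, -30: 131, -25: 139, -20: 150, -15: 159, -10: 161, -5: 161, 0: 157, 5: 140, 10: 130, 15: 128, 20: 129}
{-160: 135, -155: 148, -150: 148, -145: 138, -140: 140, -135: 150, -130: 155, -125: 156, -120: 148, -115: 132, -110: 126, -105: 126, -100: 126, -95: 125, -90: 126, -85: 126, -80: 126, -75: 126, -70: 127, -65: 128, -60: 128, -55: 128, -50: 127, -45: 126, -40: 126, -35: 126, -30: 127, -25: 134, -20: 146, -15: 158, -10: 160, -5: 158, 0: 151, 5: 139, 10: 130, 15: 129, 20: 129}
```

```bash
cat > ang.py <<'E'
from h import *
np.set_printoptions(precision=2,suppress=True)
u=np.array([np.cos(np.radians(-2.9)),np.sin(np.radians(-2.9)),0]);v=np.array([-u[1],u[0],0]);h=np.array([728,-32,177.])
f=0
for i in range(4): a,K,T=cam('scene');f=f+a.astype(np.float32)/4
g=cv2.cvtColor(f.astype(np.uint8),cv2.COLOR_RGB2LAB).astype(np.float32)[:,:,2]
for d0 in(-127,-110,-85,-60,-40):
  for r in(np.arange(-175,-120,3),np.arange(120,176,3)):
    pr=[]
    for y in r:
      p=np.array([proj(K,T,h+u*d+v*y) for d in np.arange(d0-5,d0+6,1)],np.float32)
      pr.append(cv2.remap(g,p[:,:1].copy(),p[:,1:].copy(),cv2.INTER_LINEAR).mean())
    print(d0,r[0],np.round(pr).astype(int))
E
python3 ang.py
```

```text
-127 -175 [124 126 127 127 127 127 128 128 130 136 144 151 155 157 158 158 157 157
 157]
-127 120 [155 155 155 155 155 155 155 156 156 156 155 154 152 149 146 144 144 144
 144]
-110 -175 [125 126 126 126 126 126 126 126 128 133 140 149 155 156 154 149 143 136
 133]
-110 120 [129 129 128 129 131 138 148 154 156 156 155 152 146 140 135 132 131 132
 134]
-85 -175 [125 126 126 126 126 126 126 126 128 134 142 150 155 156 153 148 141 135
 132]
-85 120 [127 127 127 128 131 140 151 156 158 157 156 152 146 139 134 132 131 132
 134]
-60 -175 [126 127 127 126 127 126 126 127 130 136 143 151 155 156 153 148 141 135
 132]
-60 120 [127 127 127 128 131 140 150 156 157 157 157 156 152 148 144 144 148 148
 147]
-40 -175 [128 128 128 129 129 129 129 130 133 139 147 153 156 156 154 148 141 135
 132]
-40 120 [127 127 127 128 132 141 151 156 158 157 157 155 151 143 135 133 132 130
 129]
```

The side-edge profile shows the cover is level, i.e. shut. Now to unhook: relieve the pressure, move forward, then lift.

```bash
python3 -m inch '[[0,0,-0.1,0,0,0,0],[0,0,-0.1,0,0,0,0],[-0.1,0,0,0,0,0,0],[-0.1,0,0,0,0,0,0],[-0.1,0,0,0,0,0,0],[-0.1,0,0,0,0,0,0],[0,0,0,0,0,0,0],[0,0,0,0,0,0,0]]'
python3 -m inch '[[0,0,-0.1,0,0,0,0],[0,0,-0.15,0,0,0,0],[0,0,-0.15,0,0,0,0],[0,0,-0.15,0,0,0,0],[0,0,0,0,0,0,0]]'
```

```text
t: 25.38
eef_pos: [431.0, -9.3, 156.7]
tool_rot: [-0.0, 0.025, 1.0, -0.0]
force: [-0.4, -0.1, -0.6]
opening: 15.0
gripper_force: 59.4
t: 25.8
eef_pos: [431.5, -9.0, 171.8]
tool_rot: [0.001, 0.025, 1.0, 0.0]
force: [0.2, -0.2, -0.8]
opening: 15.3
gripper_force: 59.4
```

```bash
python3 -m inch '[[0,0,-0.15,0,0,0,0],[0,0,-0.15,0,0,0,0],[0,0,-0.15,0,0,0,0],[0,0,-0.2,0,0,0,0],[0,0,-0.2,0,0,0,0],[0,0,-0.4,0,0,0,0],[0,0,-0.5,0,0,0,0],[0,0,-0.5,0,0,0,0],[0,0,0,0,0,0,0]]'
python3 ang.py
python3 - <<'E'
from h import *
np.set_printoptions(precision=2,suppress=True)
s=ctrl.read_state();u=np.array([np.cos(np.radians(-3)),np.sin(np.radians(-3)),0]);e=s['eef_pos']+[0,0,16.6]
for i in range(3):
  f,K,T=cam('scene')
  print([(l,np.round(r['location'],1),round(r['p'],2)) for l in('hook','eye') for r in eyes.place_of(l,'scene') if 195<r['location'][0]<260 and r['location'][1]<165])
for t in(0,.05,.1,.15): print('hook pred',t,proj(K,T,e+u*(131*np.cos(t)+18*np.sin(t))+[0,0,-18*np.cos(t)+131*np.sin(t)]))
E
```

```text
t: 26.55
eef_pos: [432.3, -8.9, 229.5]
tool_rot: [0.002, 0.025, 1.0, 0.0]
force: [1.1, 0.0, -1.3]
opening: 15.0
gripper_force: 59.4
-127 -175 [124 126 127 127 128 127 128 128 130 136 144 151 155 157 157 157 157 157
 157]
-127 120 [155 155 155 155 155 155 156 156 156 156 155 154 152 148 145 144 144 144
 144]
-110 -175 [126 126 126 126 126 126 126 126 128 133 140 149 154 156 154 149 142 137
 133]
-110 120 [128 128 128 128 131 138 148 154 156 156 155 152 147 140 135 132 131 132
 134]
-85 -175 [126 126 126 126 126 126 126 127 129 134 142 150 155 156 154 148 141 135
 132]
-85 120 [127 127 127 127 130 138 148 154 156 157 156 153 146 139 134 132 131 132
 134]
-60 -175 [127 127 127 127 126 126 126 128 130 136 144 151 155 156 154 148 141 135
 132]
-60 120 [127 127 127 128 130 138 148 155 156 156 156 155 152 148 144 144 148 148
 148]
-40 -175 [128 128 129 129 128 129 129 130 133 139 147 154 156 156 154 148 141 135
 131]
-40 120 [127 127 127 128 131 139 150 156 157 157 157 155 151 143 135 133 132 130
 129]
[('hook', array([235.6, 136.1]), 0.69), ('eye', array([237.7, 145.7]), 0.68)]
[('hook', array([235.5, 136.1]), 0.53), ('eye', array([234.9, 145.2]), 0.75)]
[('hook', array([233.7, 137.5]), 0.83), ('hook', array([233.1, 148.1]), 0.62), ('eye', array([239.4, 147.8]), 0.69)]
hook pred 0 [234.76 136.58]
hook pred 0.05 [234.44 135.17]
hook pred 0.1 [234.23 133.76]
hook pred 0.15 [234.12 132.36]
```

```bash
python3 -m inch '[[0.5,0,0,0,0,-0.4,0],[0,0,0,0,0,-0.8,0],[0,0,0,0,0,-1,0],[0,0,0,0,0,-1,0],[0,0,0,0,0,-1,0],[0,0,0,0,0,-1,0],[0,0,0,0,0,-1,0],[0,0,0,0,0,-1,0],[0,0,0,0,0,-1,0],[0,0,0,0,0,-1,0],[0,0,0,0,0,-1,0],[0,0,0,0,0,-1,0]]' | head -2
python3 -m inch '[[0,0,0,0,0,-1,0],[0,0,0,0,0,-1,0],[0,0,0,0,0,-1,0],[0,0,0,0,0,-1,0],[0,0,0,0,0,-0.6,0],[0,0,0,0,0,-0.37,0],[0,0,0,0,0,0,0]]' | head -2
python3 go.py 412.7 187.9 200 274
```

```text
t: 28.2
eef_pos: [418.5, -8.6, 226.9]
t: 28.78
eef_pos: [418.5, -8.6, 226.9]
t 28.7833 pos [418.477  -8.571 226.908] yawx -85.75557501855188 j [ 0.455 -0.078 -0.52  -0.    -1.129 -0.381] F [-0.425  0.443 -0.605] open 15.034123406174897 59.4008070230484
shift [-7.854 -0.351  1.077] shift in goal axes [-7.856 -0.318  1.076] turn [0.    0.    0.041]
```

```bash
python3 -m inch '[[-0.5,-0.04,0,0,0,0.04,0],[-1,-0.04,0.2,0,0,0,0],[-1,-0.04,0.2,0,0,0,0],[-1,-0.04,0.2,0,0,0,0],[-1,-0.04,0.4,0,0,0,0],[-1,-0.04,0.5,0,0,0,0],[-1,-0.04,0.5,0,0,0,0],[-0.85,-0.04,0.5,0,0,0,0],[-0.5,0,0.4,0,0,0,0],[0,0,0.2,0,0,0,0],[0,0,0,0,0,0,0],[0,0,0,0,0,0,0]]'
python3 go.py 412.7 187.9 60 274
python3 - <<'E'
from h import *
np.set_printoptions(precision=2,suppress=True)
s=ctrl.read_state();u=np.array([np.cos(np.radians(94)),np.sin(np.radians(94)),0]);e=s['eef_pos']+[0,0,16.6]
for i in range(3):
  for n in('scene','top'):
    f,K,T=cam(n)
    print(n,[(np.round(r['location'],1),round(r['p'],2)) for r in eyes.place_of('hook',n)],*[proj(K,T,e+u*(134*np.cos(t)+18*np.sin(t))+[0,0,-18*np.cos(t)+134*np.sin(t)]) for t in (0,.1)])
E
```

```text
t: 29.78
eef_pos: [412.9, 187.1, 149.3]
tool_rot: [0.0, 0.731, -0.683, 0.0]
force: [-0.5, -0.9, -1.1]
opening: 14.9
gripper_force: 59.4
t 29.7833 pos [412.915 187.119 149.34 ] yawx -86.12191424855838 j [ 0.862  0.065 -0.574  0.    -0.933 -0.795] F [-0.52  -0.911 -1.101] open 14.899436262446338 59.40135061740875
shift [-0.035  0.004  3.574] shift in goal axes [-0.032  0.006  3.574] turn [ 0.006 -0.007 -0.02 ]
scene [(array([317.7, 242. ]), 0.76), (array([322.1, 148. ]), 0.65)] [262.76 264.54] [262.81 263.17]
top [(array([339.7, 249.5]), 0.66), (array([232.4, 261.7]), 0.48)] [174.95 220.11] [173.74 219.83]
scene [(array([319.1, 147.2]), 0.8), (array([264.4, 269.9]), 0.7), (array([314.4, 243.1]), 0.62)] [262.76 264.54] [262.81 263.17]
top [(array([230.4, 262.7]), 0.7), (array([286., 161.]), 0.63), (array([223.8, 218.3]), 0.56), (array([342.2, 249.4]), 0.51)] [174.95 220.11] [173.74 219.83]
scene [(array([323.1, 145.6]), 0.59), (array([317.2, 241.7]), 0.53), (array([264.5, 266.2]), 0.46)] [262.76 264.54] [262.81 263.17]
top [(array([343.4, 249.4]), 0.62), (array([228.2, 258.4]), 0.49), (array([343.6, 147. ]), 0.17)] [174.95 220.11] [173.74 219.83]
```

```bash
python3 -m inch '[[-0.03,0,0.4,0,0,0,0],[0,0,0.7,0,0,0,0],[0,0,0.8,0,0,0,0],[0,0,0.6,0,0,0,0],[0,0,0.4,0,0,0,0],[0,0,0.3,0,0,0,0],[0,0,0.2,0,0,0,0],[0,0,0,0,0,0,0]]'
python3 -m inch '[[0,0,0.15,0,0,0,0],[0,0,0.15,0,0,0,0],[0,0,0.1,0,0,0,0],[0,0,0,0,0,0,0],[0,0,0,0,0,0,0]]'
python3 -m inch '[[0,0,0.1,0,0,0,0],[0,0,0.08,0,0,0,0],[0,0,0.04,0,0,0,0],[0,0,0,0,0,0,0],[0,0,0,0,0,0,0]]'
python3 go.py 412.7 187.9 43.4 274
```

```text
t: 31.05
eef_pos: [412.7, 188.2, 63.7]
tool_rot: [0.001, 0.731, -0.683, 0.0]
force: [0.4, 1.5, -1.8]
opening: 15.4
gripper_force: 59.4
t: 31.47
eef_pos: [413.0, 188.6, 54.5]
tool_rot: [-0.0, 0.731, -0.683, 0.0]
force: [1.0, -0.1, -1.6]
opening: 14.8
gripper_force: 59.4
t: 31.88
eef_pos: [413.0, 188.5, 48.9]
tool_rot: [0.0, 0.731, -0.683, -0.0]
force: [0.1, -0.3, -0.9]
opening: 14.9
gripper_force: 59.4
t 31.8833 pos [412.99  188.507  48.863] yawx -86.09421901031622 j [ 0.864  0.21  -0.696 -0.    -0.665 -0.796] F [ 0.068 -0.348 -0.901] open 14.854160887398534 59.402031898498535
shift [0.023 0.013 0.219] shift in goal axes [0.023 0.013 0.219] turn [ 0.001 -0.001 -0.016]
```

```bash
python3 -m inch '[[0,0,0.07,0,0,0,0],[0,0,0.07,0,0,0,0],[0,0,0.05,0,0,0,0],[0,0,0,0,0,0,0],[0,0,0,0,0,0,0]]'
```

```text
t: 32.3
eef_pos: [413.5, 189.1, 44.8]
tool_rot: [-0.001, 0.731, -0.682, 0.0]
force: [-2.6, 1.3, 7.7]
opening: 14.7
gripper_force: 60.8
```

```bash
python3 -m inch '[[0,0,0,0,0,0,20],[0,0,0,0,0,0,26],[0,0,0,0,0,0,34],[0,0,0,0,0,0,60],[0,0,0,0,0,0,85],[0,0,0,0,0,0,85],[0,0,0,0,0,0,85],[0,0,0,0,0,0,85],[0,0,0,0,0,0,85]]'
python3 -m inch '[[0,0,-0.3,0,0,0,85],[0,0,-0.6,0,0,0,85],[0,0,-1,0,0,0,85],[0,0,-1,0,0,0,85],[0,0,-1,0,0,0,85],[0,0,-1,0,0,0,85],[0,0,-1,0,0,0,85],[1,0,-1,0,0,0,85],[1,0,-0.5,0,0,0,85],[1,0,0,0,0,0,85],[1,0,0,0,0,0,85],[1,0,0,0,0,0,85]]'
python3 -m inch '[[1,0,0,0,0,0,85],[1,0,0,0,0,0,85],[1,0,0,0,0,0,85],[0.5,0,0,0,0,0,85],[0,0,0,0,0,0,85],[0,0,0,0,0,0,85]]'
python3 loc.py
python3 - <<'E'
from h import *
f,K,T=cam('top')
g=cv2.cvtColor(f,cv2.COLOR_RGB2GRAY)
for r in eyes.masks_of('rod_grip','top'):
    if r['mask'][217,222] or r['mask'][218,215]:
        ys,xs=np.nonzero(r['mask']);P=np.array([atz(K,T,(x,y),60) for x,y in zip(xs,ys)])[:,:2]
        v=cv2.fitLine(P.astype(np.float32),cv2.DIST_HUBER,0,.01,.01).ravel();print(r['extent'],r['p'],v,np.degrees(np.arctan2(v[1],v[0])))
a=cv2.imread('pics/top0.png');b=cv2.resize(f[:,:,::-1],(800,600),interpolation=cv2.INTER_CUBIC)
d=cv2.absdiff(a,b)[300:400,250:420].max(2);print('rest region diff',d.mean(),(d>60).sum())
E
```

```text
t: 33.05
eef_pos: [413.0, 188.5, 44.1]
tool_rot: [0.0, 0.731, -0.683, 0.0]
force: [0.7, 0.1, -0.7]
opening: 85.2
gripper_force: 0.0
t: 34.05
eef_pos: [421.3, 62.7, 230.3]
tool_rot: [-0.001, 0.731, -0.682, 0.0]
force: [1.2, 0.6, -0.8]
opening: 85.1
gripper_force: 0.0
t: 34.55
eef_pos: [427.3, -24.1, 229.6]
tool_rot: [-0.0, 0.73, -0.683, 0.0]
force: [0.8, 0.9, 0.8]
opening: 85.3
gripper_force: 0.0
hinge [728.7 -31.2 170.2] [array([-1.2, -0.4]), array([0. , 1.2])] [array([0.5, 1.2]), array([0.4, 0.8])]
eye [None, None]
rod_grip [array([269.1, 231.6]), None]
hook [array([262.3, 279.9]), None]
rest [array([267.3, 239.8]), None]
rest_seat [array([267.6, 232.5]), None]
rack [663.4 -38.5 -39.3] [array([-0.1, -0. ]), array([0. , 0.1])] [array([1.2, 0.3]), array([1. , 0.7])]
rest region diff 35.844235294117645 5669
```

```bash
python3 -m inch '[[1,0,0,0,0,0,85],[1,0,0,0,0,0,85],[1,0,0,0,0,0,85],[1,0,0,0,0,0,85],[1,0,0,0,0,0,85],[1,0,0,0,0,0,85],[1,0,0,0,0,0,85],[1,0,0,0,0,0,85],[0.5,0,0,0,0,0,85],[0,0,0,0,0,0,85],[0,0,0,0,0,0,85]]'
python3 loc.py
python3 - <<'E'
from h import *
f,K,T=cam('top')
for r in eyes.masks_of('rod_grip','top'):
    if r['mask'][217,222] or r['mask'][218,215]:
        ys,xs=np.nonzero(r['mask']);P=np.array([atz(K,T,(x,y),60) for x,y in zip(xs,ys)])[:,:2]
        v=cv2.fitLine(P.astype(np.float32),cv2.DIST_HUBER,0,.01,.01).ravel();print(r['extent'],r['p'],v,np.degrees(np.arctan2(v[1],v[0])))
b=cv2.resize(f[:,:,::-1],(800,600),interpolation=cv2.INTER_CUBIC);a=cv2.imread('pics/top0.png')
A=a[300:400,250:420].astype(np.float32);B=b[300:400,250:420].astype(np.float32)
d=np.abs(A-B).max(2);ys,xs=np.nonzero(d>40);print('diff',d.mean(),len(xs),(xs.min()+250,xs.max()+250,ys.min()+300,ys.max()+300) if len(xs) else '')
E
```

```text
t: 38.87
eef_pos: [441.7, -236.0, 228.8]
tool_rot: [0.0, 0.73, -0.683, -0.0]
force: [-0.5, 0.1, -0.3]
opening: 84.9
gripper_force: 0.0
hinge [729.8 -29.9 166.9] [array([-2. , -0.7]), array([0.1, 2.1])] [array([0.5, 1.8]), array([2.2, 1.1])]
eye [None, None]
rod_grip [412.  191.5  77.1] [array([0.2, 0.1]), array([ 0. , -0.2])] [array([1.5, 1. ]), array([1.3, 0.4])]
hook [406.1 321.1  34. ] [array([-0.8, -0.2]), array([-0. ,  0.7])] [array([1.4, 1.3]), array([0.7, 1. ])]
rest [415.4 186.3  -7.5] [array([-0.9, -0.3]), array([-0. ,  0.9])] [array([0.6, 0.8]), array([1.6, 1. ])]
rest_seat [414.5 189.3  52.2] [array([-0., -0.]), array([-0.,  0.])] [array([1., 3.]), array([1.9, 0.8])]
rack [666.5 -37.6 -47.4] [array([0.5, 0.1]), array([-0. , -0.5])] [array([1.3, 1. ]), array([1.1, 0.6])]
[180.2, 214.3, 238.3, 222.9] 0.48 [ 6.8230107e-02 -9.9766964e-01  4.1381131e+02  2.0512143e+02] -86.08766
diff 8.347353 31 (np.int64(310), np.int64(417), np.int64(334), np.int64(344))
```

```bash
python3 ang.py | grep -E '^-(110|40)' ; python3 go.py 400 -200 230 274
```

```text
-110 -175 [125 126 126 126 126 126 126 126 128 132 140 149 154 156 154 149 143 136
-110 120 [128 128 128 129 133 141 150 156 157 156 155 152 146 139 134 132 131 132
-40 -175 [128 128 128 129 129 129 129 130 132 138 145 151 154 154 152 147 140 135
-40 120 [127 127 127 128 131 140 151 156 157 157 156 155 150 142 135 133 131 130
t 42.4667 pos [ 441.948 -235.51   229.191] yawx -86.09608276888207 j [-0.097  0.071 -0.367  0.    -1.133  0.165] F [ 0.61  -0.262 -0.051] open 85.05663073095815 0.0
shift [-1.531  1.577 -0.032] shift in goal axes [-1.534  1.575 -0.032] turn [-0.    -0.    -0.016]
```

The rod region matches the starting image (mask extent [180,214,238,223] against [181,214,237,223]), and the cover is still shut. I'm handing the job in.

```bash
python3 -c "
from workcell import order
print(order.sign_off())"
```

```text
the job is handed in; nothing more can be done
None
```

The cover was drawn gently shut with the hook rod and the rod is back in both saddles as it lay; the camera checks before hand-in agreed, but hand-in returned no verdict.

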